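# Sort friction blocks on the inclined plane

### The job

Sort the four friction blocks standing on the inclined plane: raise the hinged board slowly by its bar right up to its stop, so that the blocks with slippery soles run down into the run-out bay on their own, untouched. Then lower the board gently until it is fully down again, with the blocks that held still on it, and slide those across the level board, without lifting them, until they stand wholly on the cork of the holding tray beside it. Leave the glassware, the weight and the pen pot where they are.

Things in the scene. Friction and masses are not known exactly. Their poses are not given: they have to be found in the camera images.
- plane_base: Fixed wooden base of the inclined plane, 200 x 430 mm. Origin on the bench, mid-width. +y runs uphill along the board towards the bar, +x across it towards the holding tray, z up. The board's hinge line lies at y = -150 mm, 41 mm above the bench. A round angle dial and hinge cheeks (to 77 mm above the bench) stand outside the board at the hinge; nothing stands beside its upper half but the tray.
- runout (a point): Middle of the run-out bay's level white floor, which lies beyond the hinge: 180 mm wide (x), base y from -154 to -296 mm, 42 mm above the bench; side walls to 62 mm and a rubber-faced end wall to 70 mm above the bench. This point is at base x = 0, y = -225 mm. Axes as the base.
- ramp (a joint): Tilt of the hinged board, rad: 0 = fully down (level), 0.436 (25 degrees) = raised against its stop. The hinge is stiff: the board stays at any angle where it is left; at the bar it takes about 11 to 16 N to lift and about 2 to 5 N to push down.
- deck (a point): Point on the white top of the hinged board, mid-width, 200 mm uphill from the hinge; x across (as the base's x), y uphill, z square to the surface; it tilts with the board. Board 180 mm wide, 300 mm long, 14 mm thick; when level its top is 48 mm above the bench (7 mm above the hinge line).
- ramp_bar (a point): Middle of the round steel bar by which the board is raised: 12 mm thick, lying across (along x), 112 mm clear between its two arms, 45 mm beyond the board's upper end with free space all round. 345 mm from the hinge line; 41 mm above the bench with the board down (as high as the hinge), about 187 mm with it fully raised.
- side_tray: Fixed wooden holding tray beside the board on its +x side, axes as the base; 105 (x) by 200 mm (y). Origin on the bench below its middle. Cork floor 45 mm above the bench, 3 mm below the level board, 2 mm gap. Open towards the board (edge at x = -52 mm); fences inside at x = +44 mm (to 70 mm above the bench) and y = +-92 mm (to 65 mm).
- tray_floor (a point): Middle of the holding tray's cork floor.
- block_a: Friction block of dark wood with a black sole and a brass disc on top, 30 mm (x) by 56 mm (y) by 28 mm tall, 70 to 130 g. All four look alike; some soles are slippery and run down the raised board, some grip and stay. Origin: centre of the underside; y runs along the board.
- block_b: Friction block, alike (see block_a).
- block_c: Friction block, alike (see block_a).
- block_d: Friction block, alike (see block_a). At the start the four stand side by side across the level board, about 42 mm from middle to middle, in any order.
- flask: Bystander: glass conical flask, 80 mm wide, 110 mm tall. Origin: centre of the underside.
- bottle: Bystander: amber jar, 60 mm wide, 125 mm tall. Origin: centre of the underside.
- weight: Bystander: brass knob weight, 48 mm wide, 70 mm tall. Origin: centre of the underside.
- pen_pot: Bystander: white pot, 68 mm wide, 95 mm tall. Origin: centre of the underside.
Not all that is in view belongs to the job. What is shaped like the block_d but blue, pink or turquoise is not meant.

How it is judged:
By the outcome, as a careful person would: the job done as asked, in the order asked, and still so for the second after the job is handed in, with the robot touching nothing.
It also fails if it takes over 67 s, if anything falls off the work surface, if the arm or the gripper's body presses on something with over 40 N, if the wrist force passes 120 N, or if a joint passes its speed limit or range.

### The arm

A 7-joint arm with a two-finger parallel gripper is mounted at the origin on the work surface. World frame = base frame: x ahead of the robot, y to its left, z up, the work surface at z = 0. Lengths are in m, angles in rad, forces in N, time in s.
With the tool pointing down it reaches from about 0.425 to 0.875 m from the base axis. Payload 4.7 kg.
Tool frame: the origin (TCP) lies at the very end of the fingers, on their centre line; the grasp point (between the pads) lies behind it (ctrl.tcp_to_grasp is the y of the grasp point in the tool frame, in m); y points along the fingers, x is the direction in which the jaws open and shut, and the axes are right-handed (so a half turn about y gives the same grasp; the last joint's range is limited). The gripper opens to 87 mm and grips with 3 to 60 N. Pads are 19 mm wide; open, the fingers measure 117 mm over their backs; the gripper's body (75 mm by 190 mm) begins 51 mm behind the grasp point.
Start: joints at [1.143, 0.321, -0.07, 1.45, 0.023, 1.371, -0.057], TCP at [0.278, -0.588, 0.223] pointing down, gripper open.
Joint ranges: [-2.86, 2.86], [-0.3, 2.09], [-1.38, 1.24], [0.06, 2.45], [-1.56, 4.7], [0.09, 2.05], [-2.69, 2.69]. Speed limits (rad/s): [2.57, 2.57, 3.14, 3.14, 3.14, 3.14, 3.14].

### API

Orientations are given as a rotation vector (axis times angle).
In Python, from bench import ctrl, get_image, workorder gives the robot as it stands.
- The arm moves only by the tool drive_tool, never from a script. Its argument "increments" is text: rows parted by semicolons, each of 5 numbers parted by spaces: the shift along the tool's x, y, z in mm, then the turn about the tool's y in degrees, then the closure in counts, from 0 (fully open) to 255 (shut). In form: tx ty tz yaw fingers; .... A call has 1 to 20 rows; each row shifts and turns the commanded pose from where the row before left it, along the tool's axes as they then stand; what a row does not reach is not made up. A row lasts 1/8 s, in which the tool goes at most 62.5 mm and 10.7 degrees, less where a joint would pass 70% of its speed; a pose out of reach is approached as far as the arm can. A call is refused whole if a number of a shift passes 62.5 or a number of a turn 10.7, either way. A call with a gripper value outside its range is refused whole. The fingers move at their own pace and stop on an object; "squeeze" is the grip in N (left out, the last holds). Time passes only in rows, so rows that do not move let the fingers close. It gives the time, the measured TCP pose, the force and the opening at its end, in the units of the state.
- ctrl.get_state(): the state, without advancing time (a new reading comes with each control period).
- get_image(name): name is "scene" or "top"; returns a dict with "img" (420x560x3 uint8, red, green, blue), "mtx" (3x3 intrinsics, pixels), "k1" (the pictures are not rectified: a ray, as slopes to the right and down, at radius r is drawn at 1 + k1 r^2 times it, then the intrinsics apply), "camera_from_world" (4x4, takes a point from world to camera coordinates). Camera axes: x right, y up, looking along -z (the intrinsics and any distortion apply to the point x, -y, -z); pixel columns grow to the right and rows downward; lengths in m; the calibration is good to about 2 mm. A picture is of the moment at which its call begins. There is no depth.
- workorder.close_job(): hands the job in, once; it reports no verdict.
The state is a dict: "time": time; "joint_positions": joint angles; "qd": joint speeds; "joint_torque": joint torques, N m; "position": TCP position; "tool_rot": TCP orientation; "ft_force": force on the tool from outside, world axes, zero at the start; "torque": the same for the moment, N m; "grip_width": opening from 0.0 (shut) to 1.0 (fully open).
Only numpy, scipy, OpenCV 4.12 (cv2) and the standard library are available. Lean on these libraries where they do the work, as an engineer would, in place of code of your own. Each camera call takes 0.05 s, during which the arm holds its last target.

## Working session

There is one attempt and no reset: what is moved stays moved. The work goes in short steps, Python scripts to look and compute and a tool call to move; the robot and the scene stay as the last step left them, time stands still between calls to the robot, and variables do not carry over. Pictures are saved under pics/ and viewed, and the job is handed in when it is done.

Besides the shell and the picture viewer there is one more tool, called as a command line: name --argument value ..., lists and objects as JSON in quotes. drive_tool: Moves the arm, as the interface text tells. Its arguments: {"type":"object","properties":{"increments":{"type":"string"},"squeeze":{"type":"number"}},"required":["increments"]}

```bash
ls; mkdir -p pics; cat > h.py <<'E'
import numpy as np, cv2
from bench import ctrl, get_image, workorder
from scipy.spatial.transform import Rotation as R
def snap(n,f):
    d=get_image(n); cv2.imwrite(f'pics/{f}.png',cv2.cvtColor(d['img'],cv2.COLOR_RGB2BGR)); return d
def ray(d,u,v):
    K=d['mtx'];k=d['k1']
    x=(u-K[0,2])/K[0,0];y=(v-K[1,2])/K[1,1]
    p=cv2.undistortPoints(np.array([[[u,v]]],float),K,np.array([k,0,0,0,0.]))[0,0]
    T=np.linalg.inv(d['camera_from_world'])
    return T[:3,3], T[:3,:3]@np.array([p[0],-p[1],-1.])
def onz(d,u,v,z):
    o,r=ray(d,u,v); return o+r*(z-o[2])/r[2]
def proj(d,P):
    c=d['camera_from_world']@np.append(P,1); x,y=c[0]/-c[2],-c[1]/-c[2]
    s=1+d['k1']*(x*x+y*y);K=d['mtx']
    return np.array([K[0,0]*x*s+K[0,2],K[1,1]*y*s+K[1,2]])
E
python3 - <<'E'
from h import *
for n in('scene','top'):
    d=snap(n,n+'0');print(n,d['mtx'],d['k1'],np.linalg.inv(d['camera_from_world']).round(3))
s=ctrl.get_state();print(s,ctrl.tcp_to_grasp);print(R.from_rotvec(s['tool_rot']).as_matrix().round(3))
E
```

```text
pics
scene [[379.65201341   0.         271.78812626]
 [  0.         379.65201341 207.10053338]
 [  0.           0.           1.        ]] -0.04283753707121245 [[-0.315 -0.619  0.719  1.364]
 [ 0.949 -0.217  0.228  0.227]
 [ 0.015  0.755  0.656  0.756]
 [ 0.     0.     0.     1.   ]]
top [[453.44049611   0.         284.8496717 ]
 [  0.         453.44049611 209.47083623]
 [  0.           0.           1.        ]] -0.0475070486789211 [[-0.022  0.988 -0.155  0.404]
 [-1.    -0.023 -0.004 -0.04 ]
 [-0.008  0.155  0.988  1.23 ]
 [ 0.     0.     0.     1.   ]]
{'time': 0.1, 'joint_positions': array([ 1.14310693,  0.32175642, -0.07009688,  1.45154434,  0.02259778,
        1.37081476, -0.05688798]), 'qd': array([-0.0001207 , -0.00360748, -0.00081459, -0.00383163, -0.00142184,
       -0.00100615,  0.00193329]), 'joint_torque': array([ 2.07746398e-04, -4.92571306e+01, -4.05570958e-01, -3.13399494e+01,
       -6.40958687e-02,  3.95212602e-02,  7.89735577e-05]), 'position': array([ 0.27766303, -0.58715915,  0.22157043]), 'tool_rot': array([-1.3855437 ,  0.87901712, -0.87653706]), 'ft_force': array([ 0.84787672,  0.42230363, -0.24779827]), 'torque': array([ 0.00339467,  0.02363015, -0.01700282]), 'grip_width': 0.9968480107807894} -0.0187
[[ 0.428 -0.001  0.904]
 [-0.904  0.002  0.428]
 [-0.002 -1.    -0.   ]]
```

View pics/scene0.png

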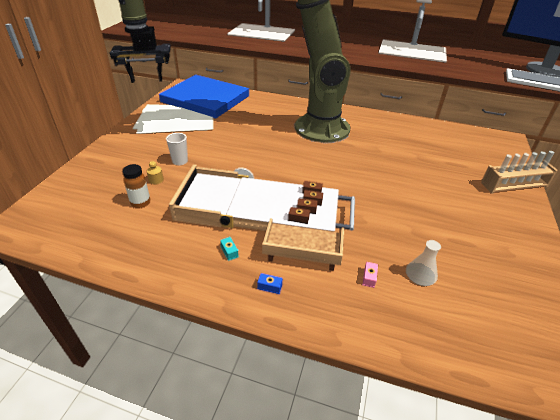

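View pics/top0.png

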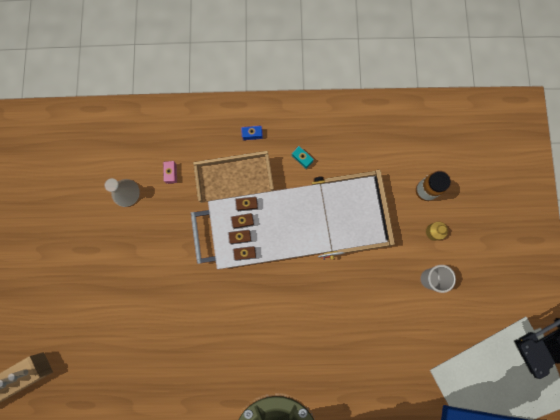

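The scene view shows the four brown blocks near the board's bar end at (300-313, 185-214). In the top view they are at about (246,203), (242,221), (239,237) and (244,253), with the bar at x≈197 and the cork tray at (235,178). The turquoise, blue and pink lookalikes lie off the board. Next I enlarge and measure.

```bash
python3 - <<'E'
from h import *
d=get_image('top');im=cv2.cvtColor(d['img'],cv2.COLOR_RGB2BGR)
cv2.imwrite('pics/topc.png',cv2.resize(im[140:280,180:400],None,fx=3.6,fy=3.6,interpolation=cv2.INTER_CUBIC))
# white surface
hsv=cv2.cvtColor(im,cv2.COLOR_BGR2HSV)
m=((hsv[...,1]<50)&(hsv[...,2]>150)).astype(np.uint8);m[:, :195]=0;m[:150]=0;m[280:]=0;m[:,395:]=0
m=cv2.morphologyEx(m,cv2.MORPH_CLOSE,np.ones((3,3)))
n,l,s,c=cv2.connectedComponentsWithStats(m)
for i in range(1,n):
    if s[i,4]>500:
        r=cv2.minAreaRect(np.argwhere(l==i)[:,::-1].astype(np.float32)); b=cv2.boxPoints(r)
        print('white',s[i]);print([ (p.round(1),onz(d,*p,0.048)[:2].round(4)) for p in b])
# blocks: dark brown
m=((hsv[...,2]<110)).astype(np.uint8);m[:, :228]=0;m[:190]=0;m[265:]=0;m[:,265:]=0
n,l,s,c=cv2.connectedComponentsWithStats(m)
for i in range(1,n):
    if s[i,4]>60: print('dark',s[i],c[i].round(1),onz(d,*c[i],0.07)[:2])
# brass discs: yellow-ish within the block
m=((hsv[...,0]>12)&(hsv[...,0]<32)&(hsv[...,1]>90)&(hsv[...,2]>110)).astype(np.uint8);m[:, :228]=0;m[:196]=0;m[265:]=0;m[:,262:]=0
n,l,s,c=cv2.connectedComponentsWithStats(m)
for i in range(1,n):
    if s[i,4]>4: print('brass',s[i],c[i].round(1),onz(d,*c[i],0.076)[:2])
E
```

```text
white [  208   177   179    92 10113]
[(array([206.8, 199.9], dtype=float32), array([0.6198, 0.1715])), (array([376.7, 175.6], dtype=float32), array([ 0.6752, -0.2821])), (array([386.7, 246. ], dtype=float32), array([ 0.4867, -0.2985])), (array([216.9, 270.3], dtype=float32), array([0.4338, 0.1446]))]
dark [236 197  22  14 206] [247.1 204. ] [0.6025486 0.0627538]
dark [232 214  23  15 209] [243.  221.1] [0.55789795 0.07358433]
dark [229 230  23  14 208] [240.3 236.9] [0.51727563 0.08090662]
dark [234 247  23  13 196] [245.3 253.1] [0.47525995 0.06849739]
brass [228 196   8   2   9] [231.1 196.1] [0.62313434 0.10343089]
brass [242 199   8   8  41] [245.6 202.7] [0.60497987 0.06587854]
brass [238 216   8   8  41] [241.5 219.9] [0.56045513 0.07691291]
brass [235 232   9   8  43] [238.8 236. ] [0.51909409 0.08399282]
brass [240 249   8   8  44] [243.6 252.6] [0.4762781  0.07223088]
brass [256 264   6   1   6] [258.5 264. ] [0.44675164 0.0346342 ]
```

View pics/topc.png

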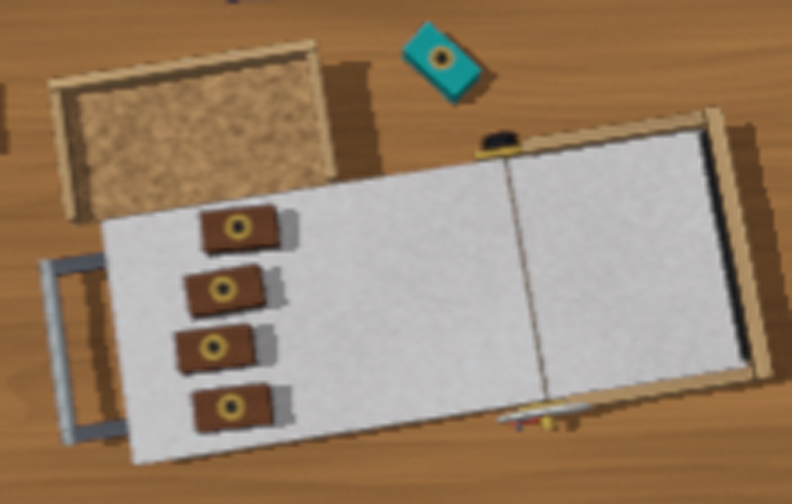

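```bash
python3 - <<'E'
from h import *
d=get_image('top')
q=lambda X,Y,z:onz(d,180+(X+.5)/3.6-.5,140+(Y+.5)/3.6-.5,z)
A=q(102,221,.048);B=q(133,464,.048);H1=q(507,160,.048);H2=q(546,400,.048)
for n,p in zip('A B H1 H2'.split(),(A,B,H1,H2)):print(n,p.round(4))
print('width',np.linalg.norm(A-B),np.linalg.norm(H1-H2),'len',np.linalg.norm(A-H1),np.linalg.norm(B-H2))
ex=(A-B)+(H1-H2);ex/=np.linalg.norm(ex);ey=(A-H1)+(B-H2);ey/=np.linalg.norm(ey)
print('ex',ex,'ey',ey,'dot',ex@ey, 'yaw from ey',np.degrees(np.arctan2(-ey[0],ey[1])),'from ex',np.degrees(np.arctan2(ex[1],ex[0])))
y=(np.arctan2(-ey[0],ey[1])+np.arctan2(ex[1],ex[0]))/2
ex=np.array([np.cos(y),np.sin(y),0]);ey=np.array([-np.sin(y),np.cos(y),0])
c=(A+B+H1+H2)/4
O=c.copy();O[2]=0  # board centre: base y from -150 to 150
print('yaw',np.degrees(y),'O',O)
# bar: pixel ends
b1=q(48,262,.041+.006);b2=q(70,440,.041+.006)
for b in(b1,b2,(b1+b2)/2):print('bar',b,(b-O)@ex,(b-O)@ey)
t=[q(62,90,.065),q(72,218,.065),q(308,48,.065),q(330,180,.05)]
for b in t:print('tray',(b-O)@ex,(b-O)@ey)
for u in [(245.6,202.7),(241.5,219.9),(238.8,236),(243.6,252.6)]:
    p=onz(d,*u,.076);print('blk',p.round(4),(p-O)@ex,(p-O)@ey)
np.savez('frame.npz',O=O,ex=ex,ey=ey,yaw=y)
E
```

```text
A [0.6166 0.1685 0.048 ]
B [0.4384 0.1454 0.048 ]
H1 [ 0.6555 -0.1312  0.048 ]
H2 [ 0.4779 -0.1534  0.048 ]
width 0.179755807727393 0.17902440754684068 len 0.3021978549453504 0.30140187765425835
ex [0.99199203 0.12630045 0.        ] ey [-0.12990802  0.99152605  0.        ] dot -0.0036375296094181453 yaw from ey 7.46427699956752 from ex 7.255861445479638
yaw 7.36006922252358 O [0.54710732 0.00730848 0.        ]
bar [0.58712721 0.20837545 0.047     ] 0.06544772732238695 0.1942835870425605
bar [0.45654651 0.19124533 0.047     ] -0.06625151992350373 0.19402258415000145
bar [0.52183686 0.19981039 0.047     ] -0.0004018963005583587 0.19415308559628097
tray 0.18791601249959614 0.1656031295416686
tray 0.09168721143760349 0.1697322645217594
tray 0.19180995207279825 -0.018152016686790146
tray 0.09421047123521264 -0.01972447731782519
blk [0.6049 0.066  0.076 ] 0.06486777810692555 0.05076721223737245
blk [0.5603 0.0769 0.076 ] 0.022030731050306104 0.06730621057986565
blk [0.519  0.0841 0.076 ] -0.018062769206033103 0.07975137441464557
blk [0.4764 0.0721 0.076 ] -0.0618494621002223 0.07336836233092633
```

The board fit agrees with the given sizes (width 179.5 mm, length 302 mm, bar at base (0, 194)), with base yaw 7.4°. The wanted items are the four brown blocks on the board; the turquoise, blue and pink ones are decoys. First I align the yaw, then travel above the bar.

drive_tool --increments "0 0 0 9 138; 0 0 0 9 138; -30 0 14 0 138; -53 0 24 0 138; -53 0 24 0 138; -53 0 24 0 138; -53 0 24 0 138; -53 0 24 0 138; -53 0 24 0 138; -53 0 24 0 138; -53 0 24 0 138; -53 0 24 0 138; -53 0 24 0 138; -53 0 24 0 138; -53 0 24 0 138; -53 0 24 0 138; -30 0 14 0 138; 0 0 0 0 138" --squeeze 40

```text
time: 2.45
position: [0.5192, 0.202, 0.2222]
tool_rot: [-1.268, 1.112, -1.108]
ft_force: [-0.3, -0.1, 0.7]
grip_width: 0.459
```

```bash
cat >> h.py <<'E'
def st():
    f=np.load('frame.npz');s=ctrl.get_state();M=R.from_rotvec(s['tool_rot']).as_matrix()
    p=s['position']-f['O']
    print('t',round(s['time'],2),'TCP base mm',(1000*np.array([p@f['ex'],p@f['ey'],p[2]])).round(1),'F base',np.round([s['ft_force']@f['ex'],s['ft_force']@f['ey'],s['ft_force'][2]],1),'w',round(s['grip_width']*87,1),
     'yaw err deg',round(np.degrees(np.arctan2(M[:,0]@f['ex'],-M[:,0]@f['ey'])),2),'tooly',M[:,1].round(3))
E
python3 - <<'E'
from h import *
st();d=snap('scene','s1');cv2.imwrite('pics/s1c.png',cv2.resize(cv2.cvtColor(d['img'][110:270,150:400],cv2.COLOR_RGB2BGR),None,fx=3,fy=3))
E
```

```text
t 2.45 TCP base mm [ -2.8 196.6 222.2] F base [-0.3 -0.1  0.7] w 40.0 yaw err deg 0.26 tooly [-0.001  0.002 -1.   ]
```

View pics/s1c.png

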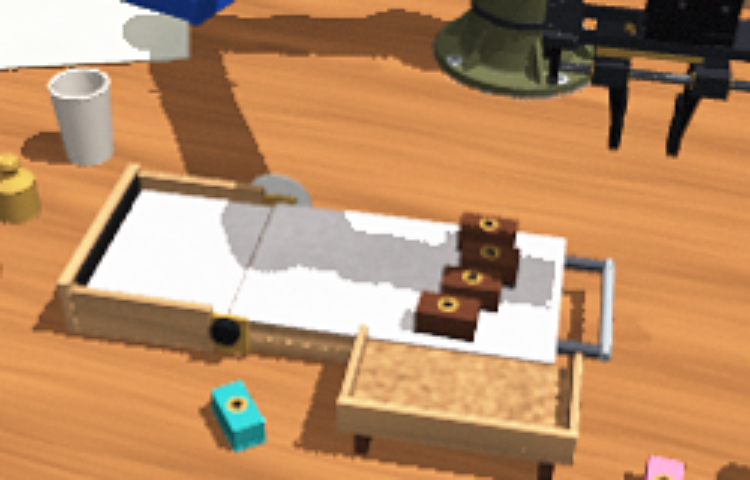

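The view shows the gripper hanging above the bar (right of picture at (605,300) in the crop), fingers 40 mm apart along the board's length. Next: descend around the bar.

drive_tool --increments "2 30 3 0 138; 0 35 0 0 138; 0 35 0 0 138; 0 35 0 0 138; 0 30 0 0 138; 0 20 0 0 138; 0 11 0 0 138; 0 2 0 0 138"

```text
time: 3.5
position: [0.5231, 0.1965, 0.0244]
tool_rot: [-1.267, 1.115, -1.115]
ft_force: [-0.6, 0.1, 0.2]
grip_width: 0.457
```

```bash
python3 - <<'E'
from h import *
st();d=snap('scene','s2');cv2.imwrite('pics/s2c.png',cv2.resize(cv2.cvtColor(d['img'][130:250,260:400],cv2.COLOR_RGB2BGR),None,fx=5,fy=5))
E
```

```text
t 3.5 TCP base mm [  0.4 190.7  24.4] F base [-0.6  0.2  0.2] w 39.8 yaw err deg -0.07 tooly [-0. -0. -1.]
```

View pics/s2c.png

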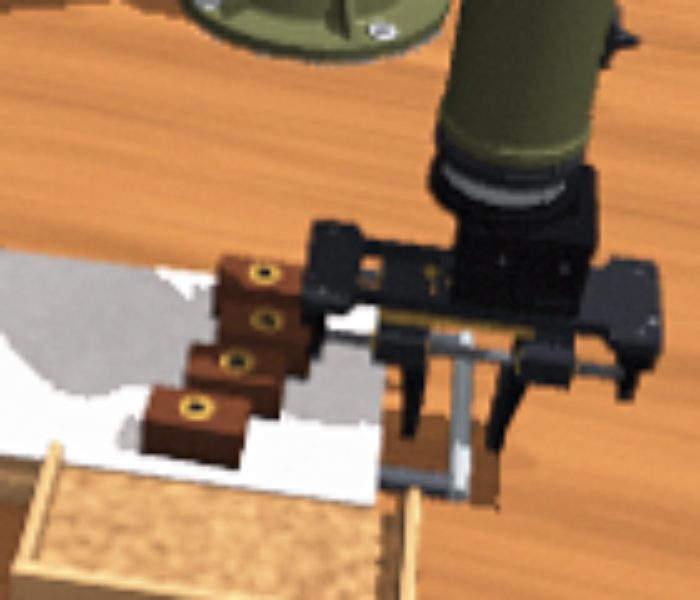

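The picture shows the bar between the two open fingers, with the body clear of the blocks. I centre by 4 mm and close.

drive_tool --increments "-4 2 0 0 138; 0 0 0 0 200; 0 0 0 0 255; 0 0 0 0 255; 0 0 0 0 255; 0 0 0 0 255" --squeeze 40

```text
time: 4.3
position: [0.5228, 0.1999, 0.0226]
tool_rot: [-1.268, 1.114, -1.116]
ft_force: [-0.7, -2.7, 2.2]
grip_width: 0.123
```

```bash
python3 - <<'E'
from h import *
st()
th=np.linspace(0,.436,25)
y=345*np.cos(th);z=345*np.sin(th)
print(np.c_[np.diff(y),np.diff(z)].round(2).tolist())
E
```

```text
t 4.3 TCP base mm [  0.5 194.1  22.6] F base [-1.  -2.6  2.2] w 10.7 yaw err deg -0.07 tooly [ 0.    -0.002 -1.   ]
[[-0.06, 6.27], [-0.17, 6.27], [-0.28, 6.26], [-0.4, 6.25], [-0.51, 6.25], [-0.63, 6.24], [-0.74, 6.22], [-0.85, 6.21], [-0.96, 6.19], [-1.08, 6.17], [-1.19, 6.15], [-1.3, 6.13], [-1.41, 6.11], [-1.52, 6.08], [-1.63, 6.05], [-1.74, 6.02], [-1.85, 5.99], [-1.96, 5.95], [-2.07, 5.92], [-2.17, 5.88], [-2.28, 5.84], [-2.39, 5.8], [-2.49, 5.75], [-2.6, 5.7]]
```

drive_tool --increments "0 -2 0 0 255; 0 -3 0 0 255; 0.1 -3 0 0 255; 0.1 -3 0 0 255; 0.1 -3 0 0 255; 0.1 -3 0 0 255; 0.2 -3 0 0 255; 0.2 -3 0 0 255; 0.2 -3 0 0 255; 0.2 -3 0 0 255; 0.3 -3 0 0 255; 0.3 -3 0 0 255"

```text
time: 5.8
position: [0.5228, 0.1984, 0.0557]
tool_rot: [-1.266, 1.116, -1.115]
ft_force: [5.5, -0.8, -14.9]
grip_width: 0.121
```

```bash
python3 - <<'E'
from h import *
st();d=snap('scene','s3');cv2.imwrite('pics/s3c.png',cv2.resize(cv2.cvtColor(d['img'][110:260,150:400],cv2.COLOR_RGB2BGR),None,fx=3,fy=3))
E
```

```text
t 5.8 TCP base mm [  0.4 192.6  55.7] F base [  5.3  -1.5 -14.9] w 10.5 yaw err deg -0.09 tooly [-0.  0. -1.]
```

View pics/s3c.png

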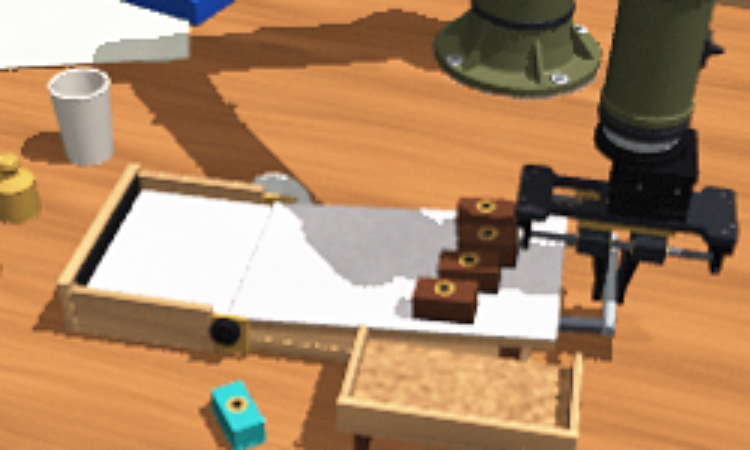

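The board's upper end is rising and all four blocks are still in place. Continuing.

drive_tool --increments "0.3 -3 0 0 255; 0.3 -3 0 0 255; 0.4 -3 0 0 255; 0.4 -3 0 0 255; 0.4 -3 0 0 255; 0.5 -3 0 0 255; 0.5 -3 0 0 255; 0.5 -3 0 0 255; 0.5 -3 0 0 255; 0.6 -3 0 0 255; 0.6 -3 0 0 255; 0.6 -3 0 0 255; 0.7 -3 0 0 255; 0.7 -3 0 0 255; 0.7 -3 0 0 255; 0.7 -3 0 0 255; 0.8 -3 0 0 255; 0.8 -3 0 0 255"

```text
time: 8.1
position: [0.524, 0.1892, 0.1095]
tool_rot: [-1.266, 1.116, -1.114]
ft_force: [6.3, -0.1, -14.0]
grip_width: 0.12
```

```bash
python3 - <<'E'
from h import *
st();d=snap('scene','s4');cv2.imwrite('pics/s4c.png',cv2.resize(cv2.cvtColor(d['img'][110:260,150:400],cv2.COLOR_RGB2BGR),None,fx=3,fy=3))
E
```

```text
t 8.1 TCP base mm [  0.4 183.4 109.5] F base [  6.3  -0.9 -14. ] w 10.5 yaw err deg -0.06 tooly [-0.     0.002 -1.   ]
```

View pics/s4c.png

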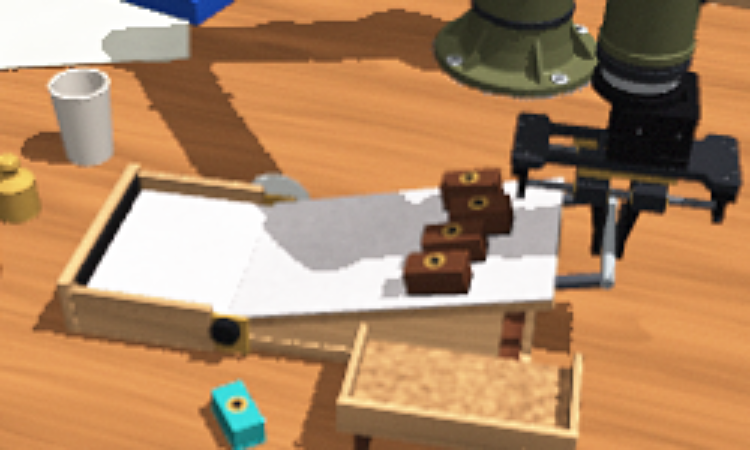

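About 14.6° now; the far two blocks seem to have crept a few mm, and no block has run yet. Continuing slowly.

drive_tool --increments "0.8 -3 0 0 255; 0.8 -3 0 0 255; 0.9 -3 0 0 255; 0.9 -3 0 0 255; 0.9 -3 0 0 255; 1 -3 0 0 255; 1 -3 0 0 255; 1 -3 0 0 255; 1 -3 0 0 255; 1.1 -3 0 0 255; 1.1 -3 0 0 255; 1.1 -3 0 0 255; 1.2 -3 0 0 255; 1.2 -3 0 0 255; 1.2 -3 0 0 255; 1.3 -3 0 0 255"

```text
time: 10.15
position: [0.5261, 0.1735, 0.1576]
tool_rot: [-1.265, 1.115, -1.113]
ft_force: [5.7, 1.6, -13.0]
grip_width: 0.123
```

```bash
python3 - <<'E'
from h import *
st();d=snap('scene','s5');cv2.imwrite('pics/s5c.png',cv2.resize(cv2.cvtColor(d['img'][110:260,150:400],cv2.COLOR_RGB2BGR),None,fx=3,fy=3))
E
```

```text
t 10.15 TCP base mm [  0.5 167.6 157.6] F base [  5.9   0.8 -13. ] w 10.7 yaw err deg -0.03 tooly [-0.     0.002 -1.   ]
```

View pics/s5c.png

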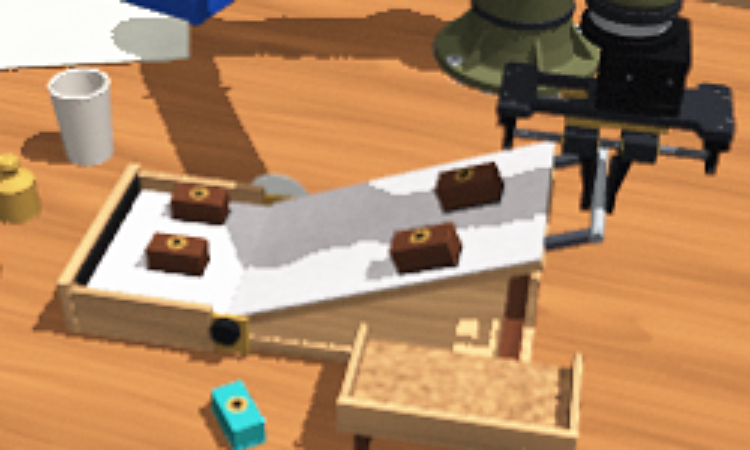

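Two blocks (second and fourth from the tray) have run into the bay at (200,200) and (178,250). The others hold at (425,245) and (470,185). The board is at about 22.7°, so I go on to the stop and watch the force.

drive_tool --increments "1.3 -3 0 0 255; 1.3 -3 0 0 255; 1.3 -3 0 0 255; 1 -2 0 0 255; 0.5 -1 0 0 255"

```text
time: 10.82
position: [0.5268, 0.1684, 0.1696]
tool_rot: [-1.265, 1.115, -1.113]
ft_force: [5.9, 1.5, -13.4]
grip_width: 0.124
```

```bash
python3 - <<'E'
from h import *
st()
E
```

```text
t 10.82 TCP base mm [  0.5 162.3 169.6] F base [  6.    0.7 -13.4] w 10.8 yaw err deg -0.02 tooly [-0.     0.002 -1.   ]
```

drive_tool --increments "0.5 -1 0 0 255; 0.4 -1 0 0 255; 0.4 -1 0 0 255; 0 0 0 0 255"

```text
time: 11.32
position: [0.5268, 0.1679, 0.1709]
tool_rot: [-1.264, 1.116, -1.111]
ft_force: [9.6, 5.1, -22.6]
grip_width: 0.124
```

```bash
python3 - <<'E'
from h import *
st();d=snap('scene','s6');cv2.imwrite('pics/s6c.png',cv2.resize(cv2.cvtColor(d['img'][110:260,150:400],cv2.COLOR_RGB2BGR),None,fx=3,fy=3))
E
```

```text
t 11.32 TCP base mm [  0.5 161.9 170.9] F base [ 10.1   3.9 -22.6] w 10.8 yaw err deg 0.02 tooly [-0.     0.004 -1.   ]
```

View pics/s6c.png

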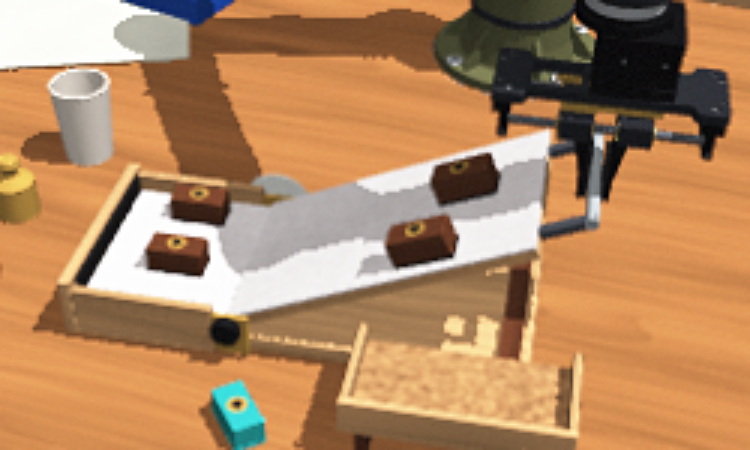

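The force went from 13 to 23 N while the motion halted (rise 148 mm), so the board is at its stop. The two holding blocks have stayed, so I lower gently.

drive_tool --increments "-0.4 1 0 0 255; -0.6 2 0 0 255; -1 2.5 0 0 255; -1.3 3 0 0 255; -1.3 3 0 0 255; -1.3 3 0 0 255; -1.3 3 0 0 255; -1.2 3 0 0 255; -1.2 3 0 0 255; -1.2 3 0 0 255; -1.1 3 0 0 255; -1.1 3 0 0 255; -1.1 3 0 0 255; -1 3 0 0 255; -1 3 0 0 255; -1 3 0 0 255; -1 3 0 0 255; -0.9 3 0 0 255; -0.9 3 0 0 255; -0.9 3 0 0 255"

```text
time: 13.88
position: [0.5244, 0.187, 0.1179]
tool_rot: [-1.267, 1.114, -1.115]
ft_force: [1.8, 2.1, 4.3]
grip_width: 0.121
```

```bash
python3 - <<'E'
from h import *
st()
E
```

```text
t 13.88 TCP base mm [  0.5 181.1 117.9] F base [2.  1.8 4.3] w 10.5 yaw err deg -0.04 tooly [ 0.  0. -1.]
```

drive_tool --increments "-0.8 3 0 0 255; -0.8 3 0 0 255; -0.8 3 0 0 255; -0.8 3 0 0 255; -0.7 3 0 0 255; -0.7 3 0 0 255; -0.7 3 0 0 255; -0.7 3 0 0 255; -0.6 3 0 0 255; -0.6 3 0 0 255; -0.6 3 0 0 255; -0.5 3 0 0 255; -0.5 3 0 0 255; -0.5 3 0 0 255; -0.4 3 0 0 255; -0.4 3 0 0 255; -0.4 3 0 0 255; -0.4 3 0 0 255; -0.3 3 0 0 255; -0.3 3 0 0 255"

```text
time: 16.38
position: [0.5229, 0.1981, 0.0578]
tool_rot: [-1.267, 1.115, -1.115]
ft_force: [3.5, 1.1, 3.7]
grip_width: 0.124
```

```bash
python3 - <<'E'
from h import *
st()
E
```

```text
t 16.38 TCP base mm [  0.4 192.3  57.8] F base [3.6 0.6 3.7] w 10.8 yaw err deg -0.05 tooly [ 0. -0. -1.]
```

drive_tool --increments "-0.3 3 0 0 255; -0.3 3 0 0 255; -0.2 3 0 0 255; -0.2 3 0 0 255; -0.2 3 0 0 255; -0.2 3 0 0 255; -0.1 3 0 0 255; -0.1 3 0 0 255; -0.1 3 0 0 255; -0.1 2.5 0 0 255; 0 2 0 0 255; 0 1.5 0 0 255; 0 1 0 0 255; 0 1 0 0 255; 0 1 0 0 255; 0 0 0 0 255"

```text
time: 18.38
position: [0.5227, 0.1998, 0.0227]
tool_rot: [-1.267, 1.114, -1.115]
ft_force: [2.1, -1.2, 8.4]
grip_width: 0.124
```

```bash
python3 - <<'E'
from h import *
st()
E
```

```text
t 18.38 TCP base mm [  0.4 194.1  22.7] F base [ 2.  -1.5  8.4] w 10.7 yaw err deg -0.06 tooly [-0.    -0.001 -1.   ]
```

drive_tool --increments "0 1 0 0 255; 0 1 0 0 255; 0 0 0 0 255"

```text
time: 18.75
position: [0.5228, 0.1999, 0.0225]
tool_rot: [-1.268, 1.114, -1.116]
ft_force: [-3.0, -3.9, 21.3]
grip_width: 0.125
```

```bash
python3 - <<'E'
from h import *
st()
E
```

```text
t 18.75 TCP base mm [  0.6 194.1  22.5] F base [-3.4 -3.5 21.3] w 10.8 yaw err deg -0.06 tooly [ 0.    -0.002 -1.   ]
```

Pressing to 21 N gives no more motion: the board is fully down. I release and rise.

drive_tool --increments "0 -1.5 0 0 255; 0 0 0 0 138; 0 0 0 0 138; 0 0 0 0 138; 0 0 0 0 138; 0 -20 0 0 138; 0 -40 0 0 138; 0 -40 0 0 138; 0 -40 0 0 0; 0 0 0 0 0"

```text
time: 20.0
position: [0.5249, 0.2016, 0.1665]
tool_rot: [-1.26, 1.109, -1.117]
ft_force: [0.1, -0.8, 0.3]
grip_width: 0.606
```

```bash
python3 - <<'E'
from h import *
st();d=snap('top','t7');f=np.load('frame.npz')
im=cv2.cvtColor(d['img'],cv2.COLOR_RGB2BGR)
cv2.imwrite('pics/t7c.png',cv2.resize(im[140:280,180:400],None,fx=3.6,fy=3.6,interpolation=cv2.INTER_CUBIC))
d=snap('scene','s7');cv2.imwrite('pics/s7c.png',cv2.resize(cv2.cvtColor(d['img'][110:260,150:400],cv2.COLOR_RGB2BGR),None,fx=3,fy=3))
E
```

```text
t 20.0 TCP base mm [  2.9 195.5 166.5] F base [ 0.  -0.8  0.3] w 52.8 yaw err deg -0.03 tooly [ 0.008  0.002 -1.   ]
```

View pics/t7c.png

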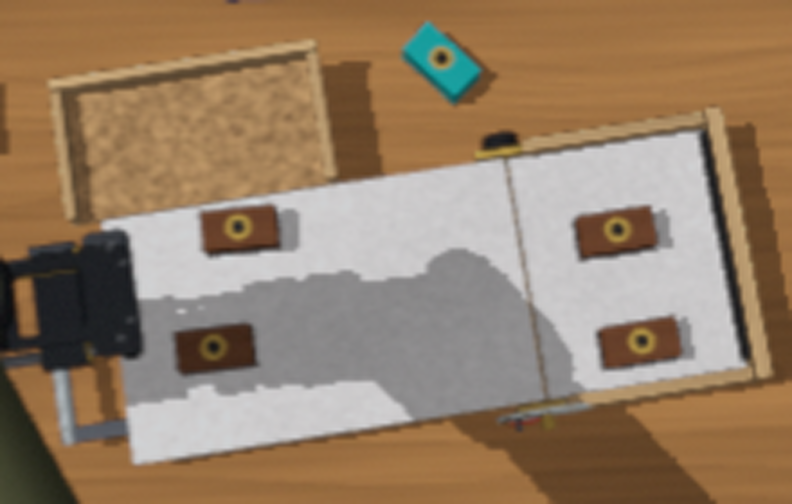

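View pics/s7c.png

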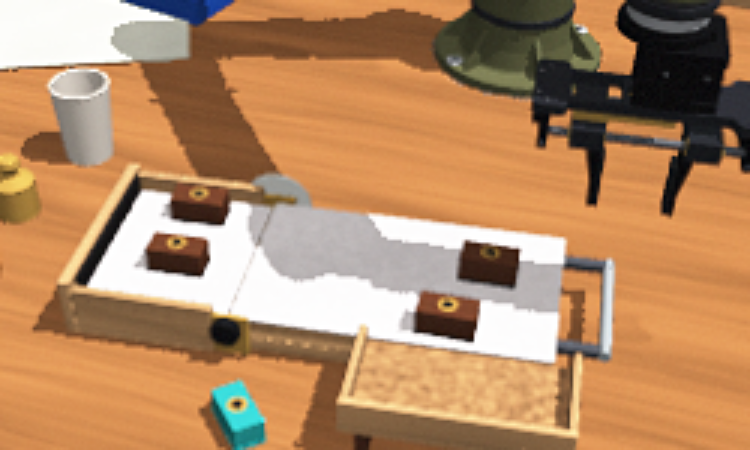

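The two holding blocks have not moved: base (65, 51), crop (238,228), and (-18, 80), crop (214,347). The slippery pair stands in the bay at (617,230) and (641,342), and the bar and board are level again. I will push each held block with both fingertips on its long side, the block nearest the tray first.

drive_tool --increments "30 0 5 0 196; 45 0 10 0 196; 45 0 10 0 196; 24 0 4 0 196; 0 0 0 0 196; 0 20 0 0 196; 0 30 0 0 196; 0 30 0 0 196; 0 15 0 0 196; 0 5 0 0 196; 0 0 0 0 196"

```text
time: 21.48
position: [0.5699, 0.0616, 0.0618]
tool_rot: [-1.267, 1.114, -1.114]
ft_force: [-0.5, 0.1, -0.3]
grip_width: 0.233
```

```bash
python3 - <<'E'
from h import *
st()
d=snap('scene','s8');cv2.imwrite('pics/s8c.png',cv2.resize(cv2.cvtColor(d['img'][150:250,250:400],cv2.COLOR_RGB2BGR),None,fx=5,fy=5))
E
```

```text
t 21.48 TCP base mm [29.5 50.9 61.8] F base [-0.4  0.1 -0.3] w 20.3 yaw err deg 0.0 tooly [ 0.  0. -1.]
```

View pics/s8c.png

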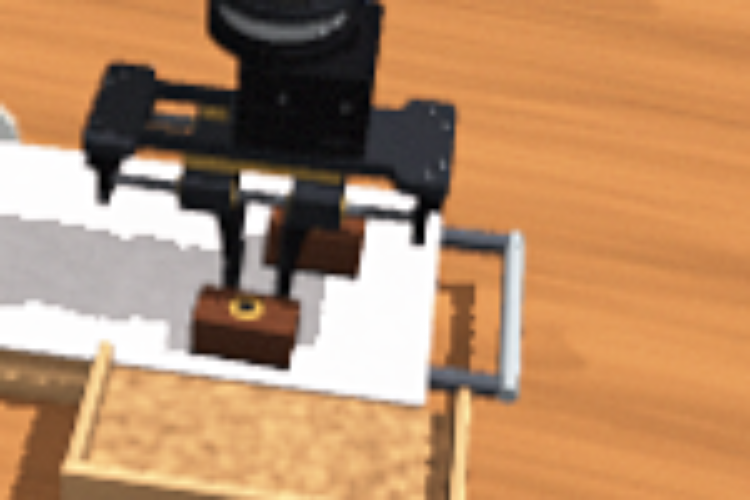

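The picture shows the two fingertips just behind the front block at (230-285, 290), the other block clear behind. I lower 8 mm and push.

drive_tool --increments "0 6 0 0 196; 0 2 0 0 196; 0 0 4 0 196; 0 0 6 0 196; 0 0 8 0 196; 0 0 8 0 196; 0 0 8 0 196; 0 0 8 0 196; 0 0 8 0 196; 0 0 8 0 196; 0 0 8 0 196; 0 0 0 0 196"

```text
time: 23.02
position: [0.636, 0.0694, 0.0533]
tool_rot: [-1.266, 1.115, -1.115]
ft_force: [0.3, -0.3, -0.1]
grip_width: 0.229
```

```bash
python3 - <<'E'
from h import *
st()
d=snap('scene','s9');cv2.imwrite('pics/s9c.png',cv2.resize(cv2.cvtColor(d['img'][150:270,250:400],cv2.COLOR_RGB2BGR),None,fx=5,fy=5))
E
```

```text
t 23.02 TCP base mm [96.1 50.2 53.3] F base [ 0.2 -0.3 -0.1] w 19.9 yaw err deg -0.05 tooly [ 0.001  0.    -1.   ]
```

View pics/s9c.png

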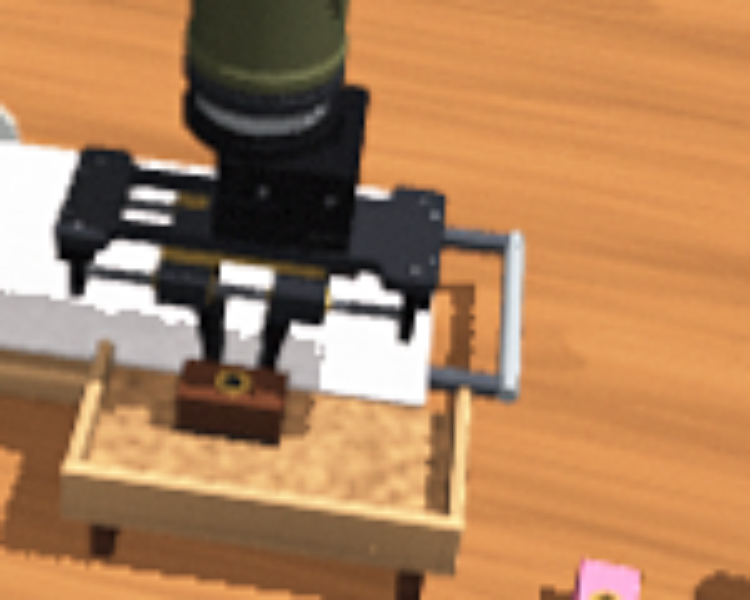

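The first block is on the cork at (235,400), upright and straight. I push 40 mm further to leave room, back off, rise, and go behind the second.

drive_tool --increments "0 0 8 0 196; 0 0 8 0 196; 0 0 8 0 196; 0 0 8 0 196; 0 0 6 0 196; 0 0 2 0 196; 0 0 -12 0 196; 0 -30 -6 0 196; 0 -30 0 0 196; -5 -10 -45 0 196; -12 0 -50 0 196; -12 0 -50 0 196; -1 0 -23 0 196; 0 30 0 0 196; 0 30 0 0 196; 0 9 0 0 196; 0 0 0 0 196"

```text
time: 25.2
position: [0.486, 0.0805, 0.0545]
tool_rot: [-1.268, 1.115, -1.114]
ft_force: [0.3, 0.5, 0.7]
grip_width: 0.232
```

```bash
python3 - <<'E'
from h import *
st()
d=snap('scene','s10');cv2.imwrite('pics/s10c.png',cv2.resize(cv2.cvtColor(d['img'][150:270,250:400],cv2.COLOR_RGB2BGR),None,fx=5,fy=5))
E
```

```text
t 25.2 TCP base mm [-51.2  80.4  54.5] F base [0.4 0.5 0.7] w 20.2 yaw err deg -0.04 tooly [-0.001 -0.    -1.   ]
```

View pics/s10c.png

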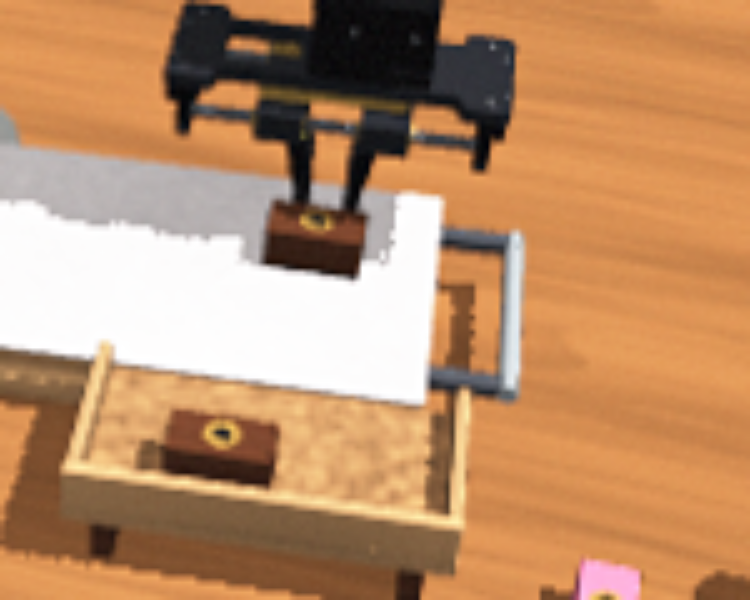

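The first block sits well inside the tray at (220,445), and the fingers are behind the second at (315,235). I push it 149 mm.

drive_tool --increments "0 1 4 0 196; 0 0 6 0 196; 0 0 8 0 196; 0 0 8 0 196; 0 0 8 0 196; 0 0 8 0 196; 0 0 8 0 196; 0 0 8 0 196; 0 0 8 0 196; 0 0 8 0 196; 0 0 8 0 196; 0 0 8 0 196; 0 0 8 0 196; 0 0 8 0 196; 0 0 8 0 196; 0 0 8 0 196; 0 0 8 0 196; 0 0 8 0 196; 0 0 7 0 196; 0 0 4 0 196"

```text
time: 27.75
position: [0.6347, 0.0994, 0.0531]
tool_rot: [-1.267, 1.115, -1.115]
ft_force: [-0.7, -0.6, 0.1]
grip_width: 0.23
```

```bash
python3 - <<'E'
from h import *
st()
d=snap('scene','s11');cv2.imwrite('pics/s11c.png',cv2.resize(cv2.cvtColor(d['img'][150:270,250:400],cv2.COLOR_RGB2BGR),None,fx=5,fy=5))
E
```

```text
t 27.75 TCP base mm [98.7 80.1 53.1] F base [-0.8 -0.5  0.1] w 20.0 yaw err deg -0.06 tooly [-0.  0. -1.]
```

View pics/s11c.png

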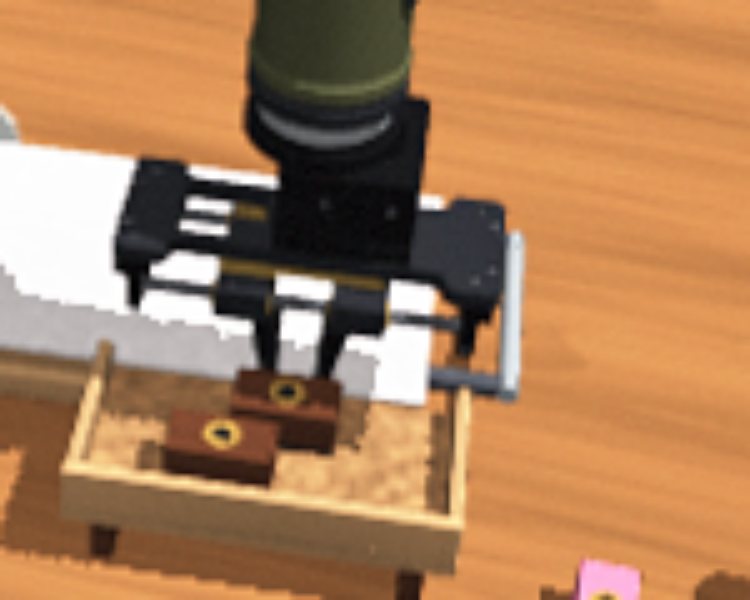

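Both blocks are on the cork at (220,445) and (285,405). I back off, rise clear and check from above.

drive_tool --increments "0 0 -10 0 196; 0 -30 -8 0 196; 0 -40 0 0 196; 0 -40 -20 0 196; -40 -30 -40 0 196; -50 0 -30 0 196; -50 0 -30 0 196; -30 0 0 0 196; 0 0 0 0 196"

```text
time: 28.92
position: [0.4749, 0.2523, 0.1931]
tool_rot: [-1.269, 1.11, -1.111]
ft_force: [-0.3, -0.7, 0.5]
grip_width: 0.233
```

```bash
python3 - <<'E'
from h import *
st();f=np.load('frame.npz')
d=snap('top','t12');im=cv2.cvtColor(d['img'],cv2.COLOR_RGB2BGR);h=cv2.cvtColor(im,cv2.COLOR_BGR2HSV)
cv2.imwrite('pics/t12c.png',cv2.resize(im[140:280,180:400],None,fx=3.6,fy=3.6,interpolation=cv2.INTER_CUBIC))
m=((h[...,2]<110)&(h[...,1]>110)).astype(np.uint8);m[:,:195]=0;m[:150]=0;m[265:]=0;m[:,385:]=0
n,l,s,c=cv2.connectedComponentsWithStats(m)
for i in range(1,n):
    if s[i,4]>80:
        p=onz(d,*c[i],.07)-f['O'];print(s[i],c[i].round(1),(1000*p@f['ex']).round(1),(1000*p@f['ey']).round(1))
a=cv2.imread('pics/top0.png');df=cv2.absdiff(a,im).max(2)
for nm,(x0,x1,y0,y1) in dict(flask=(100,145,170,215),bottle_weight_pot=(415,465,165,300)).items(): print(nm,(df[y0:y1,x0:x1]>40).sum())
E
```

```text
t 28.93 TCP base mm [-40.2 252.2 193.1] F base [-0.3 -0.6  0.5] w 20.3 yaw err deg 0.27 tooly [ 0.001  0.    -1.   ]
[197 155  67  47 250] [214.8 172.7] 157.4 120.4
[270 159  16  31 349] [277.2 173.8] 129.6 -41.3
[222 162  36  31 486] [239.3 177.3] 135.4 58.4
[340 198  22  13 155] [350.6 204.5] 20.3 -217.5
[203 215  12  43 243] [207.5 239.8] -15.0 161.3
[347 229  22  13 147] [357.1 235.2] -61.0 -220.3
[252 253  85  12 491] [301.7 260.8] -104.2 -69.7
flask 156
bottle_weight_pot 0
```

View pics/t12c.png

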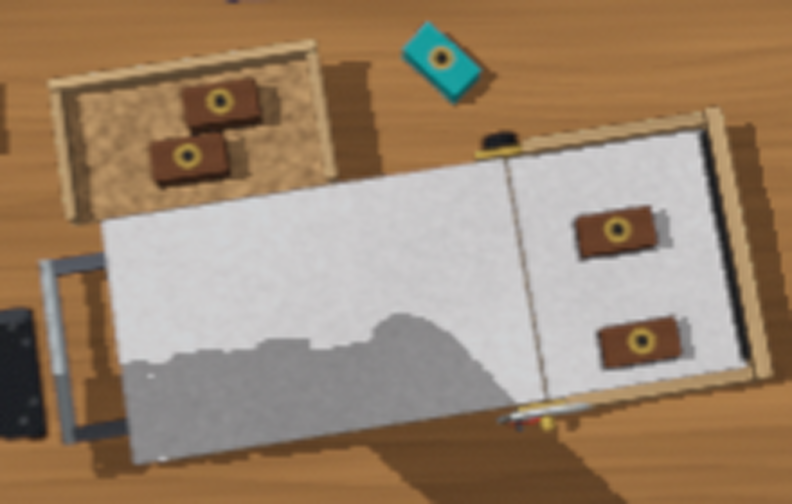

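```bash
python3 - <<'E'
from h import *
st();f=np.load('frame.npz')
d=snap('top','t13');a=cv2.imread('pics/top0.png');im=cv2.imread('pics/t13.png')
for X,Y in((220,101),(188,156)):
    p=1000*(onz(d,180+(X+.5)/3.6-.5,140+(Y+.5)/3.6-.5,.073)-f['O']);print('tray block',(p@f['ex']).round(1),(p@f['ey']).round(1))
cv2.imwrite('pics/fl.png',np.hstack([cv2.resize(i[160:225,90:190],None,fx=3.9,fy=3.9) for i in(a,im)]))
E
```

```text
t 28.98 TCP base mm [-39.4 249.9 192.8] F base [-0.1 -0.4  0.3] w 20.5 yaw err deg 0.09 tooly [ 0.001 -0.001 -1.   ]
tray block 159.7 50.9
tray block 122.6 79.4
```

View pics/fl.png

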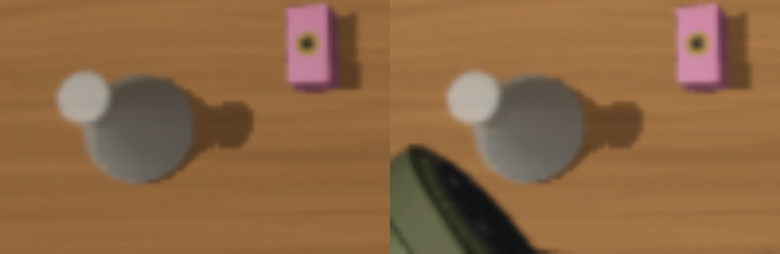

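The flask has not moved (the changed pixels are the arm passing into view at lower left). The tray blocks span base x 108–138 and 145–175 mm, within the cork's 92–188 mm. I hand in.

```bash
python3 -c "
from bench import workorder;print(workorder.close_job())"
```

```text
the job is handed in; nothing more can be done
None
```

The sort is done and handed in at about 29 s of the 67 s allowed.

- **Raising:** I gripped the bar and raised the board over about 7 s. At the stop the force jumped from 13 to 23 N and the motion halted. Two blocks ran into the run-out bay on their own and stand wholly inside it, untouched.
- **Lowering:** I lowered the board over about 7 s until a 21 N press moved it no further. The two holding blocks had not shifted.
- **Sliding:** I pushed the two holding blocks across with the fingertips, without lifting them. They stand at base (160, 51) and (123, 79) mm, wholly on the cork, which spans x 92–188 mm.

**Last checks:** the bottle, weight and pen pot showed no change in the top view. The flask region did show changed pixels, but the crop showed that this was the arm in view and the flask had not moved. When I handed in, the arm was clear of everything, with wrist force about 0.5 N.

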